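# Lock the three circuit cards with the long rod

## Robot

A 6-joint arm with a two-finger parallel gripper is mounted at the origin on the work surface. World frame = base frame: x ahead of the robot, y to its left, z up, the work surface at z = 0. Lengths are in m, angles in rad, forces in N, time in s.
With the tool pointing down it reaches from about 0.35 to 0.85 m from the base axis. Payload 8.1 kg.
Tool frame: the origin (TCP) lies on the mounting face of the last link; the fingertips stand 186 mm ahead of it and the grasp point (between the pads) lies 167 mm ahead of it; z points along the fingers, y is the line along which they close (so a half turn about z gives the same grasp; the last joint's range is limited). The gripper opens to 93 mm and grips with 3 to 60 N. Pads are 15 mm wide; open, the fingers measure 128 mm over their backs; the gripper's body (75 mm by 188 mm) begins 65 mm behind the grasp point.
Start: joints at [1.019, 0.13, 1.488, -0, 1.523, -0.085], TCP at [0.27, 0.536, 0.405] pointing down, gripper open.
Joint ranges: [-2.96, 2.96], [-0.89, 2.26], [0.02, 2.5], [-1.34, 4.48], [0, 2.73], [-2.66, 2.66]. Speed limits (rad/s): [2.39, 2.39, 2.79, 3.14, 3.14, 3.14].

## Interface

Orientations are given as a rotation vector (axis times angle).
In Python, from plant import read_state, read_camera, camera_params, close_job gives the robot as it stands. The module is installed in compiled form; this text tells all that it offers.
- The arm moves only by the tool servo_tool, never from a script. Its argument "increments" is a list of rows, each an object with "slide": the shift along the tool's x, y, z in mm, a list of three; "dr": the turn, a rotation vector about the tool's x, y, z in rad, a list of three; "jaw": the closure, from 0 (fully open) to 1 (shut). In form: [{"slide": [x, y, z], "dr": [ax, ay, az], "jaw": jaw}, ...]. A call has 1 to 20 rows; each row is the pose to reach, as a shift and turn from the pose commanded when the call began, along the tool's axes at that moment; what a row does not reach only later rows make up. A row lasts 1/10 s, in which the tool goes at most 50 mm and 8.59 degrees, less where a joint would pass 70% of its speed; a pose out of reach is approached as far as the arm can. A call with a gripper value outside its range is refused whole. The fingers move at their own pace and stop on an object; "force" is the grip in N (left out, the last holds). Time passes only in rows, so rows that repeat a pose let the fingers close. It gives the time, the measured TCP pose, the force, the opening and the grip force at its end, in the units of the state.
- read_state(): the state, without advancing time (a new reading comes with each control period).
- read_camera(name): name is "side" or "top"; returns (picture, depth): 400x640x3 uint8, red, green, blue; 400x640 float32, m along the optical axis (not along the pixel's ray), 0 where there is no reading.
- camera_params(name): a dict with "fx", "fy", "cx", "cy" (pixels), "k1" (the pictures are not rectified: a ray, as slopes to the right and down, at radius r is drawn at 1 + k1 r^2 times it, then the intrinsics apply), "rvec" (rotation vector, rad) and "tvec" (3), from world to camera coordinates, as OpenCV has them. Camera axes: x right, y down, z forward; pixel columns grow to the right and rows downward; lengths in m; the calibration is good to about 2 mm. A picture is of the moment at which its call begins. camera_params takes no time and is no camera call.
- close_job(): hands the job in; it is judged then, once.
The state is a dict: "t": time; "q": joint angles; "dq": joint speeds; "joint_torque": joint torques, N m; "tool_pos": TCP position; "orientation": TCP orientation; "force": force on the tool from outside, world axes, zero at the start; "wrist_torque": the same for the moment, N m; "opening": finger opening in m; "gripper_force": force on a finger pad.
Only numpy, scipy, OpenCV 4.12 (cv2) and the standard library are available. Lean on these libraries where they do the work, as an engineer would, in place of code of your own. Each camera call takes 0.05 s, during which the arm holds its last target. There are 200 camera calls.

## Task

Take the long red-headed locking rod out of the wooden stand and thread it straight down through the holes of the three coloured card ears on the card cage, top, middle and bottom, until its head sits flush on the top ear, then let go. The cards are loose and their holes are not lined up, so feel for each hole gently and draw each card into line with the rod; never force it (25 N is too much). Leave the short blue-headed rod and everything else on the bench where it is.

Things in the scene. Friction and masses are not known exactly. Their poses are not given: they have to be found in the camera images.
- long_rod: The locking rod to use: straight steel rod, 8 mm in diameter, 100 mm long below a red grip head; 50 to 100 g. Origin at the centre of its tip, z up along the rod to the head. The tip tapers from 8 to 6 mm diameter over its last 3 mm. It starts upright in one hole of the stand, tip 5 mm above the bench, and must be lifted 45 mm to come free.
- rod_head (a point): Centre of the flat underside of the red head, 100 mm above the rod's tip, axes as the rod's. The head is a box 24 mm (x) by 14 mm (y) by 40 mm tall (z) above this point.
- cage: Aluminium card cage with a blue rear wall, fixed to the bench, 118 mm tall, 126 mm wide (y), from x = -215 to -45 mm; x points out of its open front, z up. Origin on the bench, below the middle of the ears' holes. Three green circuit cards lie in it one above the other, each with a front panel (at x = -26 mm, same height as its ear) and one ear ahead of it.
- top_ear (a point): Fixed point of the cage at the top face (124 mm above the bench) of the top, yellow ear, in the middle of its hole's travel; axes as the cage's. The ear is a plate 30 mm wide (y), 8 mm thick, with a through hole 11 mm in diameter at y = 0. At the start the hole itself is somewhere between x = -10 and +10 mm of this point, not measured.
- middle_ear (a point): The same for the middle, orange ear: 35 mm lower (top face 89 mm above the bench), its hole off by an amount of its own. Every ear is solid 26 mm behind and 28 mm ahead of its hole. Each card slides along cage x only, stops at -14 and +14 mm, is held by about 1.5 N of friction, stays where it is left, and follows a rod that is in its hole.
- bottom_ear (a point): The same for the bottom, yellow ear: another 35 mm lower (top face 54 mm above the bench). The ears are springy: pressed down, an ear gives 0.25 mm per newton for 4 mm, then stops dead. Below the bottom ear is free air down to the bench. With the head on the top ear the rod's tip is 24 mm above the bench.
- stand: Wooden stand block fixed to the bench, 60 (x) x 140 (y) x 50 mm tall, origin at the centre of its underside, with two upright holes of 9.5 mm diameter and 45 mm depth at y = -40 and y = +40 mm. The long and the short rod stand in them, either way round.
- short_rod: Bystander: the same kind of rod with a blue head but only 70 mm long below the head (too short); origin at its tip. Stays in the stand.
- multimeter: Bystander: yellow multimeter lying flat, 155 x 82 x 34 mm, origin at the centre of its underside.
- spool: Bystander: upright solder spool, 60 mm in diameter, 44 mm tall, origin at the centre of its underside.
- screwdriver: Bystander: screwdriver with an orange handle, lying along its x axis.
- bottle: Bystander: amber glass bottle, 64 mm in diameter, 170 mm tall, origin at the centre of its underside.
- parts_tray: Bystander: grey divided parts tray 130 x 190 x 35 mm, origin at the centre of its underside.
- mug: Bystander: red mug, 80 mm in diameter, 90 mm tall, origin at the centre of its underside.
- helping_hand: Bystander: soldering stand with a steel foot 100 x 65 mm and a 162 mm post with a crossbar, origin at the centre of its underside.
Things that resemble listed ones, but are neither listed nor needed, are in the scene too. Leave any turquoise look-alike of the long_rod alone.

How it is judged:
By the outcome, as a careful person would: the job done as asked, in the order asked, and still so for the second after the job is handed in, with the robot touching nothing.
It also fails if it takes over 64 s, if anything falls off the work surface, if the arm or the gripper's body presses on something with over 40 N, if the wrist force passes 120 N, or if a joint passes its speed limit or range.

## Working session

There is one attempt and no reset: what is moved stays moved. The work goes in short steps, Python scripts to look and compute and a tool call to move; the robot and the scene stay as the last step left them, time stands still between calls to the robot, and variables do not carry over. Pictures are saved under pics/ and viewed, at most 10 in all, crops included, and the job is handed in when it is done.

Besides the shell and the picture viewer there is one more tool, called in YAML: its name, and indented under it one key for each argument. servo_tool: Moves the arm, as the interface text tells. Its arguments: {"type":"object","properties":{"increments":{"type":"array"},"force":{"type":"number"}},"required":["increments"]}

```bash
mkdir -p pics
cat > h.py <<'E'
import numpy as np, cv2
from plant import *
def ray(name,u,v):
    p=camera_params(name); R=cv2.Rodrigues(np.array(p["rvec"],float))[0]; t=np.array(p["tvec"],float)
    xd=np.array([(u-p["cx"])/p["fx"],(v-p["cy"])/p["fy"]]); x=xd.copy()
    for _ in range(20): x=xd/(1+p["k1"]*(x@x))
    return R,t,np.array([x[0],x[1],1.])
def px2w(name,u,v,d):
    R,t,x=ray(name,u,v); return R.T@(x*d-t)
def onz(name,u,v,z):
    R,t,x=ray(name,u,v); c=-R.T@t; g=R.T@x; return c+g*(z-c[2])/g[2]
def proj(name,P):
    p=camera_params(name); R=cv2.Rodrigues(np.array(p["rvec"],float))[0]; c=R@np.array(P,float)+np.array(p["tvec"],float)
    x=c[:2]/c[2]; x=x*(1+p["k1"]*(x@x)); return x*[p["fx"],p["fy"]]+[p["cx"],p["cy"]]
def snap(name,tag):
    im,d=read_camera(name); np.savez(f"pics/{tag}.npz",im=im,d=d); cv2.imwrite(f"pics/{tag}.png",im[...,::-1]); return im,d
def crop(im,fn,u0,v0,w,h,s):
    cv2.imwrite(fn,cv2.resize(im[v0:v0+h,u0:u0+w,::-1],None,fx=s,fy=s,interpolation=cv2.INTER_CUBIC))
E
python3 - <<'E'
from h import *
for n in("side","top"):
    snap(n,n+"0"); p=camera_params(n); R=cv2.Rodrigues(np.array(p["rvec"],float))[0]; print(n,p,-R.T@np.array(p["tvec"]))
print(read_state())
E
```

```text
side {'fx': 492.59015371977733, 'fy': 492.59015371977733, 'cx': 321.2853456862801, 'cy': 198.28511659958525, 'k1': -0.1014289634791534, 'rvec': array([ 2.11581101, -0.46844272,  0.22672598]), 'tvec': array([-0.53128074,  0.22265301,  1.20484306])} [ 0.13378534 -1.02652201  0.8437028 ]
top {'fx': 370.38101861885053, 'fy': 370.38101861885053, 'cx': 314.9854840420352, 'cy': 194.4354964417324, 'k1': -0.041832670005978144, 'rvec': array([ 2.13011204, -2.13599397,  0.14172968]), 'tvec': array([0.00542821, 0.59145491, 1.12914081])} [ 0.41319508 -0.0190606   1.20570057]
{'t': 0.1, 'q': array([ 1.01856954e+00,  1.31116053e-01,  1.48915502e+00,  3.76356488e-05,
        1.52298792e+00, -8.53880480e-02]), 'dq': array([-0.00015367, -0.00195024, -0.00247694,  0.00067205, -0.00074733,
       -0.00108749]), 'joint_torque': array([ 1.04363338e-03, -5.61336565e+01, -4.93100595e+01,  7.69380759e-02,
        2.90670712e-02, -7.45063608e-05]), 'tool_pos': array([0.26990324, 0.53564622, 0.40378235]), 'orientation': array([-7.26541195e-01, -3.05585186e+00,  2.46664959e-03]), 'force': array([-0.00745103, -0.3398353 , -0.79546571]), 'wrist_torque': array([ 0.04915307, -0.03114878, -0.04270122]), 'gripper_force': 0.0, 'opening': 0.09301616859392939}
```

View pics/side0.png

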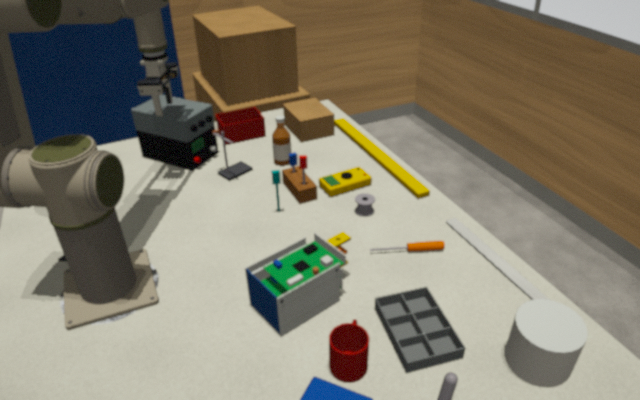

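View pics/top0.png

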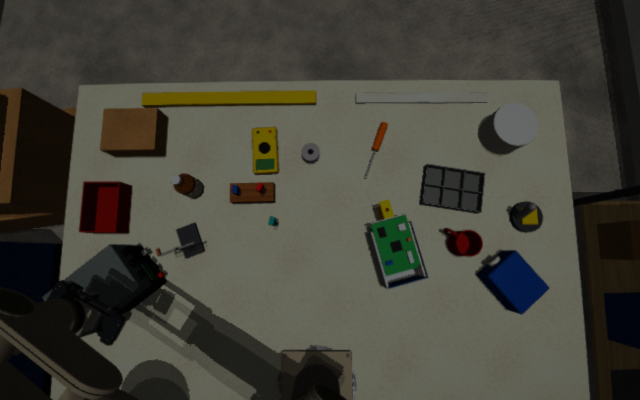

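Side picture: the red head in the stand is at (303,162), the blue short rod at (293,157), and a turquoise look-alike stands free at (276,177). In the top picture these are at (261,188), (236,189) and (273,220). The cage is at side (297,280) and top (397,250), with its yellow ear at top (386,210) and side (340,241). I choose the red one in the stand and check it in a crop.

Run:
```python
from h import *
a=np.load("pics/side0.npz"); b=np.load("pics/top0.npz")
def cr(im,u,v,w,h,s): return cv2.resize(im[v:v+h,u:u+w,::-1],(int(w*s),int(h*s)),interpolation=cv2.INTER_CUBIC)
A=cr(a['im'],265,145,60,60,6.5);B=cr(a['im'],315,220,50,50,7.8)
C=cr(b['im'],220,170,65,65,6);D=cr(b['im'],360,190,75,50,5.2)
o=np.zeros((600,800,3),np.uint8)
for im,x,y,s in((A,0,0,300),(B,400,0,300),(C,0,300,300),(D,400,300,390)):
    r=cv2.resize(im,(s,int(im.shape[0]*s/im.shape[1]))); o[y:y+r.shape[0],x:x+r.shape[1]]=r
cv2.imwrite("pics/c1.png",o)
d=b['d']
print(np.round(d[183:194,254:270],3)); print(np.round(d[198:222,378:396:2],3))
```

```text
[[1.177 1.175 1.178 1.176 1.176 1.085 1.08  1.079 1.084 1.174 1.175 1.176
  1.176 1.175 1.174 1.173]
 [1.178 1.181 1.175 1.176 1.08  1.079 1.078 1.078 1.079 1.083 1.173 1.178
  1.175 1.176 1.179 1.177]
 [1.177 1.177 1.177 1.176 1.079 1.079 1.08  1.079 1.076 1.089 1.101 1.178
  1.173 1.173 1.177 1.175]
 [1.177 1.173 1.175 1.079 1.081 1.079 1.08  1.078 1.08  1.094 1.105 1.175
  1.173 1.173 1.176 1.176]
 [1.172 1.175 1.181 1.081 1.073 1.079 1.08  1.084 1.09  1.101 1.113 1.176
  1.175 1.178 1.171 1.179]
 [1.172 1.169 1.077 1.081 1.078 1.077 1.075 1.08  1.097 1.104 1.175 1.171
  1.175 1.174 1.175 1.173]
 [1.175 1.178 1.078 1.077 1.081 1.078 1.08  1.088 1.099 1.113 1.173 1.174
  1.178 1.17  1.175 1.174]
 [1.175 1.176 1.172 1.087 1.074 1.079 1.078 1.089 1.107 1.133 1.145 1.175
  1.17  1.173 1.175 1.177]
 [1.174 1.176 1.177 1.172 1.108 1.09  1.087 1.099 1.109 1.145 1.152 1.164
  1.176 1.174 1.172 1.172]
 [1.169 1.173 1.173 1.173 1.171 1.171 1.11  0.    1.175 1.181 1.166 1.17
  1.175 1.173 1.174 1.169]
 [1.174 1.177 1.17  1.173 1.172 1.174 1.17  1.171 1.174 1.172 1.172 1.172
  1.168 1.171 1.1
[... 679 characters left out ...]
8  1.207 1.207]
 [1.152 1.114 1.079 1.076 1.117 1.084 1.084 1.208 1.207]
 [1.154 1.117 1.077 1.084 1.113 1.083 1.083 1.204 1.204]
 [1.151 1.115 1.08  1.086 1.081 1.083 1.082 1.084 0.   ]
 [1.151 1.114 1.081 1.078 1.08  1.081 1.083 1.083 1.208]
 [1.149 1.118 1.08  1.083 1.079 1.08  1.083 1.08  1.202]
 [1.158 1.121 1.089 1.08  1.078 1.08  1.078 1.08  1.207]
 [1.204 1.151 1.115 1.079 1.08  1.079 1.078 1.079 1.209]
 [1.202 1.151 1.112 1.083 1.078 1.082 1.08  1.078 1.078]
 [1.209 1.147 1.117 1.081 1.08  1.081 1.077 1.104 1.099]
 [1.201 1.148 1.115 1.083 1.077 1.098 1.1   1.099 1.099]
 [1.203 1.072 1.079 1.092 1.097 1.097 1.098 1.099 1.1  ]
 [1.079 1.086 1.098 1.103 1.1   1.1   1.102 1.1   1.095]]
```

View pics/c1.png

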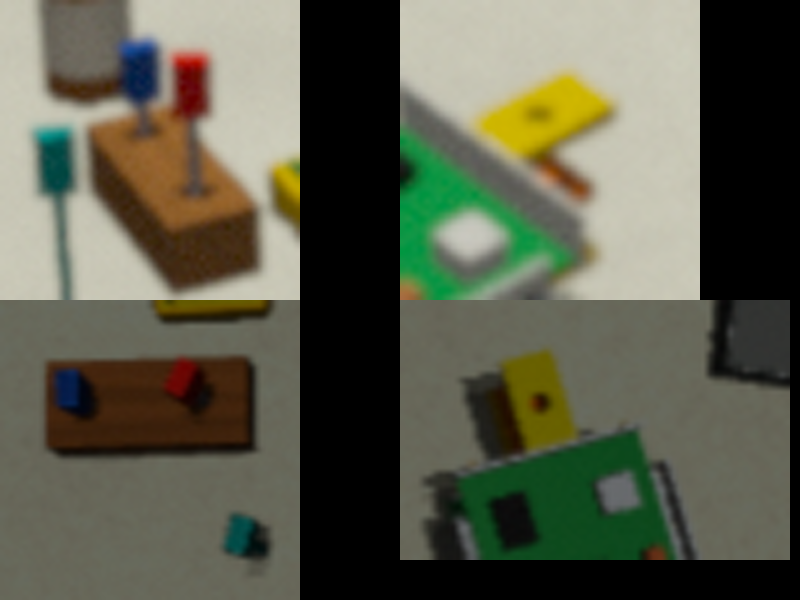

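Run:
```python
from h import *
def cloud(n,u0,u1,v0,v1):
    f=np.load(f"pics/{n}0.npz"); im,d=f['im'].astype(int),f['d']; o=[]
    for v in range(v0,v1):
        for u in range(u0,u1):
            if d[v,u]>0: o.append([*px2w(n,u,v,d[v,u]),*im[v,u],u,v])
    return np.array(o)
def rect(P,l):
    r=cv2.minAreaRect((P[:,:2]*1000).astype(np.float32)); print(l,len(P),np.round(r,1).tolist() if 0 else r,'z',np.median(P[:,2]).round(4))
    return r
T=cloud("top",225,285,175,235); 
red=(T[:,3]>1.8*T[:,4])&(T[:,3]>1.8*T[:,5])
m=(T[:,2]>.137)&(T[:,6]>248); rect(T[m],'redtop')
m=(T[:,2]>.10)&(T[:,6]<245); rect(T[m],'bluetop')
m=(T[:,7]>210)&(T[:,2]>.05);rect(T[m],'turq')
m=(T[:,2]>.04)&(T[:,2]<.06)&(T[:,7]<210); rect(T[m],'stand')
C=cloud("top",360,435,190,295)
yl=(C[:,3]>1.5*C[:,5])&(C[:,4]>1.3*C[:,5])&(C[:,2]>.115)&(C[:,7]<222); E=C[yl]; rect(E,'ear')
print(proj("top",[.5,0,.1]))
m=(C[:,2]>.112)&(C[:,7]>214)&~yl; rect(C[m],'cagetop')
m=(C[:,2]>.09)&(C[:,7]>214); rect(C[m],'cagecards')
for z in(.116,.124): print('hole',z,onz("top",386.4,209.6,z))
S=cloud("side",315,360,225,285)
for nm,zl,zh in(('top',.115,.135),('mid',.075,.1),('bot',.04,.065)):
    m=(S[:,2]>zl)&(S[:,2]<zh)&(S[:,3]>2*S[:,5])&(S[:,3]>90)&(S[:,0]>.4)
    if m.sum()>4: rect(S[m],'side '+nm); P=S[m]; print(np.round(P[np.argsort(-P[:,0])][:5,:3],4).tolist(), P[:,6:].min(0),P[:,6:].max(0))
S=cloud("side",285,315,150,195)
m=(S[:,3]>2*S[:,4])&(S[:,3]>2*S[:,5])&(S[:,3]>100)&(S[:,2]>.1); print(np.round(S[m][:,:3].min(0),4),np.round(S[m][:,:3].max(0),4),S[m][:,6:].min(0),S[m][:,6:].max(0))
for p in ([.5,.1905,.145],): print(proj("side",p))
```

```text
Traceback (most recent call last):
  File "h.py", line 9, in px2w
    R,t,x=ray(name,u,v); return R.T@(x*d-t)
          ~~~^^^^^^^^^^
  File "h.py", line 4, in ray
    p=camera_params(name); R=cv2.Rodrigues(np.array(p["rvec"],float))[0]; t=np.array(p["tvec"],float)
ValueError: time passes only in moves, steps and waits
```

```bash
sed -i 's/^from plant import \*/from plant import *\nimport functools\ncamera_params=functools.lru_cache(None)(camera_params)/' h.py
cat > m.py <<'E'
from h import *
def cloud(n,u0,u1,v0,v1,tag="0"):
    f=np.load(f"pics/{n}{tag}.npz"); im,d=f['im'].astype(int),f['d']; o=[]
    for v in range(v0,v1):
        for u in range(u0,u1):
            if d[v,u]>0: o.append([*px2w(n,u,v,d[v,u]),*im[v,u],u,v])
    return np.array(o)
def rect(P,l):
    if len(P)<4: return print(l,'none')
    (c,s,a)=cv2.minAreaRect((P[:,:2]*1000).astype(np.float32)); print(l,len(P),np.round([*c,*s,a],1),'z',np.median(P[:,2]).round(4))
E
python3 - <<'E'
from m import *
T=cloud("top",225,285,175,235); 
m=(T[:,2]>.137)&(T[:,6]>248)&(T[:,7]<210); rect(T[m],'redtop')
m=(T[:,2]>.10)&(T[:,6]<245); rect(T[m],'bluetop')
m=(T[:,7]>210)&(T[:,2]>.05);rect(T[m],'turq')
m=(T[:,2]>.04)&(T[:,2]<.06)&(T[:,7]<210); rect(T[m],'stand')
C=cloud("top",360,435,190,295)
yl=(C[:,3]>1.5*C[:,5])&(C[:,4]>1.3*C[:,5])&(C[:,2]>.115)&(C[:,7]<222); rect(C[yl],'ear')
m=(C[:,2]>.112)&(C[:,7]>214)&~yl; rect(C[m],'cagetop')
m=(C[:,2]>.09)&(C[:,7]>214); rect(C[m],'cagecards')
for z in(.116,.124): print('hole',z,onz("top",386.4,209.6,z))
S=cloud("side",315,360,225,285)
for nm,zl,zh in(('top',.115,.135),('mid',.075,.1),('bot',.04,.065)):
    m=(S[:,2]>zl)&(S[:,2]<zh)&(S[:,3]>2*S[:,5])&(S[:,3]>90)&(S[:,0]>.4)
    if m.sum()>4: rect(S[m],'side '+nm); P=S[m]; print(np.round(P[np.argsort(-P[:,0])][:5,:3],4).tolist(), P[:,6:].min(0),P[:,6:].max(0))
S=cloud("side",285,315,150,195)
m=(S[:,3]>2*S[:,4])&(S[:,3]>2*S[:,5])&(S[:,3]>100)&(S[:,2]>.1); print(np.round(S[m][:,:3].min(0),4),np.round(S[m][:,:3].max(0),4),S[m][:,6:].min(0),S[m][:,6:].max(0))
E
```

```text
redtop 42 [601.  164.   13.   24.1  65.5] z 0.1463
bluetop 53 [598.5 244.6  23.3  14.6   3.2] z 0.1163
turq 59 [501.3 127.3  13.8  23.6  74.1] z 0.1399
stand 718 [600.2 204.4  60.9 140.6   1.4] z 0.0514
ear 185 [ 535.5 -205.2   53.6   30.8   14.6] z 0.1253
cagetop 414 [ 416.5 -237.7  196.   128.2   15.5] z 0.1173
cagecards 2537 [ 423.1 -235.4  209.6  128.7   15.7] z 0.1032
hole 0.116 [ 0.53439594 -0.20839643  0.116     ]
hole 0.124 [ 0.53350615 -0.20700643  0.124     ]
side top 185 [ 497.1 -230.7  141.2   36.3   28.9] z 0.1231
[[0.5602, -0.2149, 0.1233], [0.5598, -0.2104, 0.1232], [0.5594, -0.206, 0.1233], [0.559, -0.2172, 0.1223], [0.5582, -0.2137, 0.1231]] [315. 232.] [349. 270.]
side mid 20 [ 544.1 -209.5   25.1    8.8   88.2] z 0.0875
[[0.5488, -0.2013, 0.0838], [0.5482, -0.2185, 0.0875], [0.548, -0.2135, 0.0869], [0.5474, -0.2095, 0.0873], [0.5464, -0.2222, 0.0878]] [338. 246.] [345. 252.]
[0.588  0.1469 0.1057] [0.6057 0.1678 0.1471] [300. 156.] [305. 168.]
```

```bash
cat >> h.py <<'E'
from scipy.spatial.transform import Rotation as Ro
def st(): 
    s=read_state(); R=Ro.from_rotvec(s['orientation']).as_matrix()
    print('t',round(s['t'],2),'tcp',np.round(s['tool_pos']*1000,2),'ytool deg',np.degrees(np.arctan2(R[1,1],R[0,1])).round(2),'ztool',np.round(R[:,2],4),'F',np.round(s['force'],2),'open',round(s['opening']*1000,1),'grip',s['gripper_force'],'q6',s['q'][5].round(2)); return s,R
def to(P,yaw=None,noturn=False):
    "slide (mm) and dr in tool axes to bring grasp point (167 ahead) to P with tool vertical, tool y at yaw deg"
    s,R=st(); y=np.radians(yaw) if yaw is not None else np.arctan2(R[1,1],R[0,1])
    yt=np.array([np.cos(y),np.sin(y),0]); zt=np.array([0,0,-1.]); Rt=np.c_[np.cross(yt,zt),yt,zt]
    tcp=np.array(P)+[0,0,.167]
    print('slide',np.round(R.T@(tcp-s['tool_pos'])*1000,1),'dr',np.round(Ro.from_matrix(R.T@Rt).as_rotvec(),4))
E
python3 -c "
from h import *
to([.601,.164,.238],65.5);to([.601,.164,.195],65.5)
for z in(.116,.124): print(onz('side',337.9,238.4,z))"
```

```text
t 0.1 tcp [269.9  535.65 403.78] ytool deg 63.25 ztool [-9.0e-04 -1.4e-03 -1.0e+00] F [-0.01 -0.34 -0.8 ] open 93.0 grip 0.0 q6 -0.09
slide [-462.9 -182.9   -1. ] dr [-0.0017 -0.0002 -0.0392]
t 0.1 tcp [269.9  535.65 403.78] ytool deg 63.25 ztool [-9.0e-04 -1.4e-03 -1.0e+00] F [-0.01 -0.34 -0.8 ] open 93.0 grip 0.0 q6 -0.09
slide [-462.9 -182.8   42. ] dr [-0.0017 -0.0002 -0.0392]
[ 0.53834275 -0.20001655  0.116     ]
[ 0.53389525 -0.20910273  0.124     ]
```

servo_tool:
  increments:
    - {"slide": [-463, -183, 0], "dr": [0, 0, -0.039], "jaw": 0.5}
    - {"slide": [-463, -183, 0], "dr": [0, 0, -0.039], "jaw": 0.5}
    - {"slide": [-463, -183, 0], "dr": [0, 0, -0.039], "jaw": 0.5}
    - {"slide": [-463, -183, 0], "dr": [0, 0, -0.039], "jaw": 0.5}
    - {"slide": [-463, -183, 0], "dr": [0, 0, -0.039], "jaw": 0.5}
    - {"slide": [-463, -183, 0], "dr": [0, 0, -0.039], "jaw": 0.5}
    - {"slide": [-463, -183, 0], "dr": [0, 0, -0.039], "jaw": 0.5}
    - {"slide": [-463, -183, 0], "dr": [0, 0, -0.039], "jaw": 0.5}
    - {"slide": [-463, -183, 0], "dr": [0, 0, -0.039], "jaw": 0.5}
    - {"slide": [-463, -183, 0], "dr": [0, 0, -0.039], "jaw": 0.5}
    - {"slide": [-463, -183, 0], "dr": [0, 0, -0.039], "jaw": 0.5}
    - {"slide": [-463, -183, 0], "dr": [0, 0, -0.039], "jaw": 0.5}
    - {"slide": [-463, -183, 40], "dr": [0, 0, -0.039], "jaw": 0.5}
    - {"slide": [-463, -183, 40], "dr": [0, 0, -0.039], "jaw": 0.5}
    - {"slide": [-463, -183, 40], "dr": [0, 0, -0.039], "jaw": 0.5}
    - {"slide": [-463, -183, 40], "dr": [0, 0, -0.039], "jaw": 0.5}

```text
t: 1.7
tool_pos: [0.601, 0.1649, 0.3664]
orientation: [0.665, 3.069, 0.001]
force: [0.6, -0.2, -0.1]
opening: 0.0464
gripper_force: 0.0
```

```bash
python3 -c "
from h import *
im,d=snap('side','side1')
crop(im,'pics/c2.png',250,100,110,100,6)
to([.601,.164,.131],65.5)"
```

```text
t 1.75 tcp [601.21 164.81 366.82] ytool deg 65.55 ztool [ 2.4e-03  5.0e-04 -1.0e+00] F [ 0.22  0.66 -0.36] open 46.6 grip 0.0 q6 -0.96
slide [-0.  -0.9 68.8] dr [0.0015 0.002  0.0008]
```

View pics/c2.png

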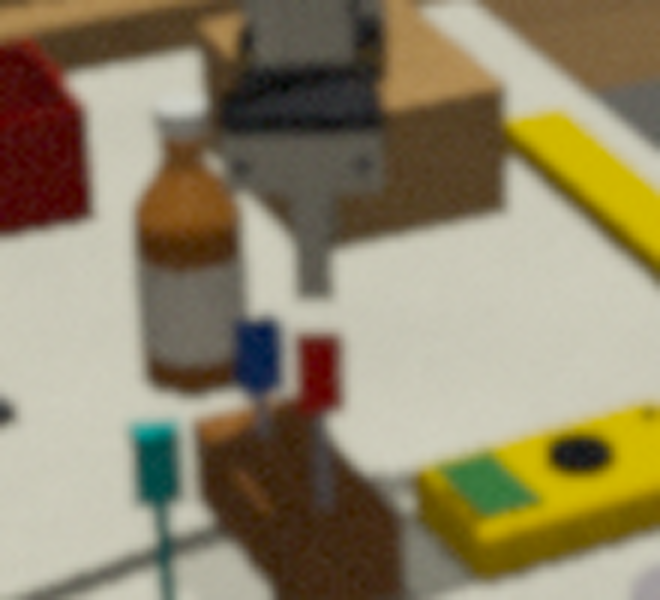

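The open fingers hang right over the red head, finger at crop (315,250) and head at crop (320,370). I descend and grip.

servo_tool:
  increments:
    - {"slide": [0, -1, 30], "dr": [0, 0, 0], "jaw": 0.5}
    - {"slide": [0, -1, 55], "dr": [0, 0, 0], "jaw": 0.5}
    - {"slide": [0, -1, 69], "dr": [0, 0, 0], "jaw": 0.5}
    - {"slide": [0, -1, 69], "dr": [0, 0, 0], "jaw": 0.5}
    - {"slide": [0, -1, 69], "dr": [0, 0, 0], "jaw": 0.5}
    - {"slide": [0, -1, 69], "dr": [0, 0, 0], "jaw": 1}
    - {"slide": [0, -1, 69], "dr": [0, 0, 0], "jaw": 1}
    - {"slide": [0, -1, 69], "dr": [0, 0, 0], "jaw": 1}
    - {"slide": [0, -1, 69], "dr": [0, 0, 0], "jaw": 1}
    - {"slide": [0, -1, 69], "dr": [0, 0, 0], "jaw": 1}
    - {"slide": [0, -1, 69], "dr": [0, 0, 0], "jaw": 1}
    - {"slide": [0, -1, 69], "dr": [0, 0, 0], "jaw": 1}
  force: 30

```text
t: 2.95
tool_pos: [0.6008, 0.1632, 0.296]
orientation: [0.667, 3.07, 0.0]
force: [-0.4, 0.7, 1.8]
opening: 0.0143
gripper_force: 30.0
```

```bash
python3 -c "
from h import *
st()"
```

```text
t 2.95 tcp [600.8  163.18 296.03] ytool deg 65.49 ztool [ 5.e-04  1.e-04 -1.e+00] F [-0.43  0.66  1.78] open 14.3 grip 29.991544783115387 q6 -0.96
```

servo_tool:
  increments:
    - {"slide": [0, 0, -20], "dr": [0, 0, 0], "jaw": 1}
    - {"slide": [0, 0, -45], "dr": [0, 0, 0], "jaw": 1}
    - {"slide": [0, 0, -70], "dr": [0, 0, 0], "jaw": 1}
    - {"slide": [0, 0, -110], "dr": [0, 0, 0], "jaw": 1}
    - {"slide": [0, 0, -150], "dr": [0, 0, 0], "jaw": 1}
    - {"slide": [0, 0, -150], "dr": [0, 0, 0], "jaw": 1}
    - {"slide": [0, 0, -150], "dr": [0, 0, 0], "jaw": 1}

```text
t: 3.65
tool_pos: [0.6009, 0.1632, 0.4469]
orientation: [0.666, 3.068, 0.001]
force: [-0.8, -0.6, -1.5]
opening: 0.0139
gripper_force: 30.0
```

```bash
python3 -c "
from h import *
to([.534,-.2075,.139-.005+.129],65.5)"
```

```text
t 3.65 tcp [600.88 163.17 446.86] ytool deg 65.49 ztool [ 2.3e-03  4.0e-04 -1.0e+00] F [-0.79 -0.59 -1.51] open 13.9 grip 29.97944802045822 q6 -0.96
slide [ -92.9 -365.    16.6] dr [ 0.0013  0.0019 -0.0002]
```

servo_tool:
  increments:
    - {"slide": [-93, -365, 0], "dr": [0, 0, 0], "jaw": 1}
    - {"slide": [-93, -365, 0], "dr": [0, 0, 0], "jaw": 1}
    - {"slide": [-93, -365, 0], "dr": [0, 0, 0], "jaw": 1}
    - {"slide": [-93, -365, 0], "dr": [0, 0, 0], "jaw": 1}
    - {"slide": [-93, -365, 0], "dr": [0, 0, 0], "jaw": 1}
    - {"slide": [-93, -365, 0], "dr": [0, 0, 0], "jaw": 1}
    - {"slide": [-93, -365, 0], "dr": [0, 0, 0], "jaw": 1}
    - {"slide": [-93, -365, 0], "dr": [0, 0, 0], "jaw": 1}
    - {"slide": [-93, -365, 0], "dr": [0, 0, 0], "jaw": 1}
    - {"slide": [-93, -365, 0], "dr": [0, 0, 0], "jaw": 1}
    - {"slide": [-93, -365, 16], "dr": [0, 0, 0], "jaw": 1}
    - {"slide": [-93, -365, 16], "dr": [0, 0, 0], "jaw": 1}
    - {"slide": [-93, -365, 16], "dr": [0, 0, 0], "jaw": 1}

```text
t: 4.95
tool_pos: [0.5339, -0.2063, 0.4282]
orientation: [-0.664, -3.068, -0.001]
force: [-0.8, -0.8, -1.2]
opening: 0.0141
gripper_force: 30.0
```

```bash
python3 -c "
from h import *
im,d=snap('side','side2')
a=np.load('pics/side0.npz')['im']
s,R=st(); tip=s['tool_pos']+R[:,2]*.291; print(tip,proj('side',tip),proj('side',tip+[0,0,.1]),proj('side',[tip[0],tip[1],.124]))
f=lambda i:cv2.resize(i[205:265,310:360],(390,468),interpolation=cv2.INTER_CUBIC)[...,::-1]
cv2.imwrite('pics/c3.png',np.hstack([f(a),f(im)]))"
```

```text
t 5.0 tcp [ 534.03 -206.53  429.12] ytool deg 65.58 ztool [-1.e-03  5.e-04 -1.e+00] F [ 0.7   0.46 -1.57] open 13.9 grip 29.979572296142578 q6 -1.6
[ 0.53374372 -0.20637299  0.13811675] [337.33763724 233.0135934 ] [337.36326605 197.34538755] [337.33292481 237.76780407]
```

View pics/c3.png

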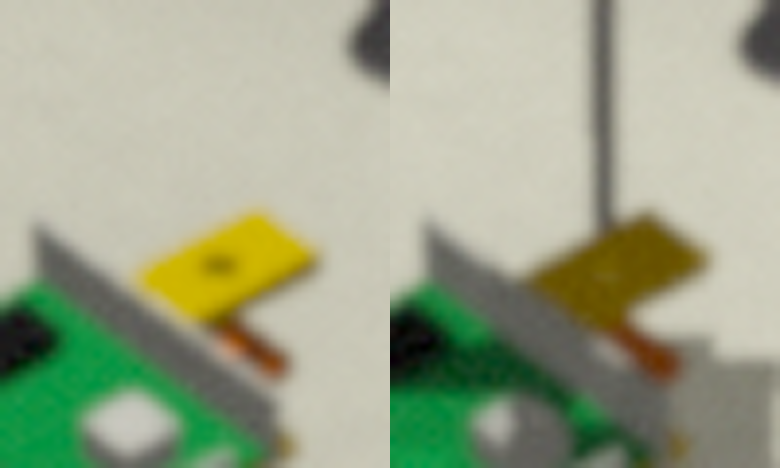

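Rod tip seen at (337.4,233), as kinematics predict, so the calibration agrees here. The top hole is at about (337.5,238.3), a little nearer the camera than the tip, and the orange ear pokes out beneath it. I shift slightly and feel down.

servo_tool:
  increments:
    - {"slide": [-0.6, -0.5, 3], "dr": [0, 0, 0], "jaw": 1}
    - {"slide": [-0.6, -0.5, 6], "dr": [0, 0, 0], "jaw": 1}
    - {"slide": [-0.6, -0.5, 9], "dr": [0, 0, 0], "jaw": 1}
    - {"slide": [-0.6, -0.5, 12], "dr": [0, 0, 0], "jaw": 1}
    - {"slide": [-0.6, -0.5, 14], "dr": [0, 0, 0], "jaw": 1}
    - {"slide": [-0.6, -0.5, 15], "dr": [0, 0, 0], "jaw": 1}
    - {"slide": [-0.6, -0.5, 16], "dr": [0, 0, 0], "jaw": 1}
    - {"slide": [-0.6, -0.5, 16], "dr": [0, 0, 0], "jaw": 1}

```text
t: 5.8
tool_pos: [0.5342, -0.2083, 0.4136]
orientation: [-0.667, -3.07, -0.0]
force: [0.1, 0.1, -1.4]
opening: 0.0138
gripper_force: 30.0
```

```bash
python3 -c "
from h import *
s,R=st(); print(s['tool_pos']+R[:,2]*.291, s['wrist_torque'])"
```

```text
t 5.8 tcp [ 534.21 -208.3   413.63] ytool deg 65.48 ztool [-1.e-04  1.e-04 -1.e+00] F [ 0.09  0.08 -1.38] open 13.8 grip 29.979257583618164 q6 -1.6
[ 0.53418025 -0.20827937  0.12263044] [-0.07414289 -0.0292656   0.06682132]
```

servo_tool:
  increments:
    - {"slide": [0, 0, 1], "dr": [0, 0, 0], "jaw": 1}
    - {"slide": [0, 0, 2], "dr": [0, 0, 0], "jaw": 1}
    - {"slide": [0, 0, 3], "dr": [0, 0, 0], "jaw": 1}
    - {"slide": [0, 0, 4], "dr": [0, 0, 0], "jaw": 1}
    - {"slide": [0, 0, 4], "dr": [0, 0, 0], "jaw": 1}

```text
t: 6.3
tool_pos: [0.5342, -0.2082, 0.4095]
orientation: [-0.667, -3.07, -0.0]
force: [-0.3, 0.2, 0.0]
opening: 0.0137
gripper_force: 30.0
```

```bash
python3 -c "
from h import *
s,R=st(); print(s['tool_pos']+R[:,2]*.291, s['wrist_torque'])"
```

```text
t 6.3 tcp [ 534.18 -208.25  409.49] ytool deg 65.49 ztool [-3.e-04  2.e-04 -1.e+00] F [-0.28  0.22  0.03] open 13.7 grip 29.979362189769745 q6 -1.6
[ 0.53408856 -0.20820249  0.11849218] [0.02881892 0.01140541 0.00127738]
```

servo_tool:
  increments:
    - {"slide": [0, 0, 3], "dr": [0, 0, 0], "jaw": 1}
    - {"slide": [0, 0, 6], "dr": [0, 0, 0], "jaw": 1}
    - {"slide": [0, 0, 9], "dr": [0, 0, 0], "jaw": 1}
    - {"slide": [0, 0, 12], "dr": [0, 0, 0], "jaw": 1}
    - {"slide": [0, 0, 15], "dr": [0, 0, 0], "jaw": 1}
    - {"slide": [0, 0, 18], "dr": [0, 0, 0], "jaw": 1}
    - {"slide": [0, 0, 21], "dr": [0, 0, 0], "jaw": 1}
    - {"slide": [0, 0, 21], "dr": [0, 0, 0], "jaw": 1}

```text
t: 7.1
tool_pos: [0.5341, -0.2082, 0.3881]
orientation: [-0.667, -3.069, -0.0]
force: [-0.5, -0.4, -0.8]
opening: 0.0139
gripper_force: 30.0
```

```bash
python3 -c "
from m import *
s,R=st(); print(s['tool_pos']+R[:,2]*.291, s['wrist_torque'])
C=cloud('top',365,400,190,225); ex=np.array([np.cos(np.radians(15.2)),np.sin(np.radians(15.2))]); ey=np.array([-ex[1],ex[0]])
h=np.array([.534,-.208]); q=lambda P:np.round(np.c_[(P[:,:2]-h)@ex,(P[:,:2]-h)@ey]*1000,1)
for z,n in((.124,'top'),(.089,'mid'),(.054,'bot')):
    m=abs(C[:,2]-z-.0013)<.007; m&=(C[:,7]<222); Q=q(C[m]); m2=(Q[:,0]>8)
    for lo in range(-22,22,4):
        k=(Q[:,1]>=lo)&(Q[:,1]<lo+4)
        if k.sum()>1: print(n,lo,'max x',np.sort(Q[k,0])[-2:],C[m][k][:,3:6].mean(0).astype(int))
print('side corners',q(np.array([onz('side',350.3,237.3,.124),onz('side',346.5,250.5,.089)])))
im,_=snap('side','side3')
cv2.imwrite('pics/c4.png',cv2.resize(im[215:275,310:370],(600,600),interpolation=cv2.INTER_CUBIC)[...,::-1])
"
```

```text
t 7.1 tcp [ 534.09 -208.22  388.06] ytool deg 65.49 ztool [-9.e-04  4.e-04 -1.e+00] F [-0.51 -0.43 -0.77] open 13.9 grip 29.979341626167297 q6 -1.6
[ 0.53383696 -0.20810817  0.09706441] [-0.07138697 -0.03085081 -0.05580619]
top -14 max x [25.3 28.5] [101  96  22]
top -10 max x [23.5 26.4] [102  95   5]
top -6 max x [27.  27.9] [96 89  9]
top -2 max x [26. 29.] [100  93  11]
top 2 max x [24.1 26.6] [103  95   4]
top 6 max x [27.5 28.3] [101  94   8]
top 10 max x [25.4 26.3] [98 92  8]
top 14 max x [23.1 24.2] [72 63  8]
top 18 max x [-26.8 -21.2] [59 56 43]
mid -10 max x [0. 3.] [46 23  0]
mid -6 max x [6.9 7.7] [73 46  0]
mid -2 max x [1.7 4.6] [96 61  0]
mid 10 max x [ 9.1 15.6] [42 25  8]
mid 14 max x [13.4 16. ] [37 20  4]
bot 10 max x [ 9.8 19.6] [34 24  2]
bot 14 max x [17.6 20.7] [33 27 11]
side corners [[ 24.4 -17. ]
 [ 13.7 -16.1]]
```

View pics/c4.png

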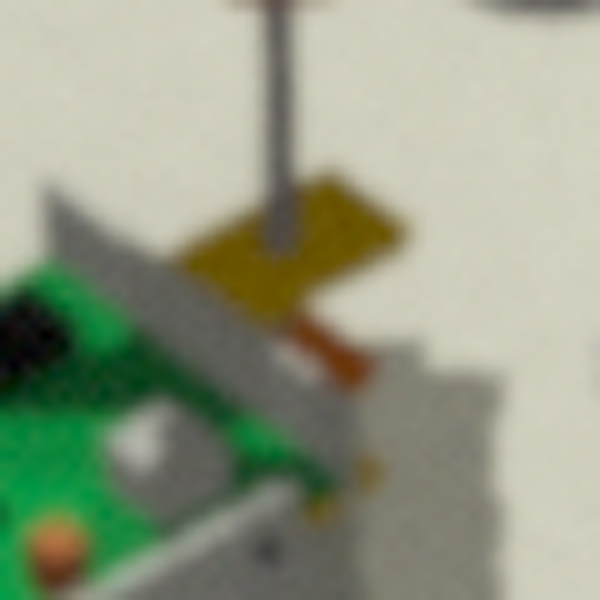

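The rod is through the top ear, entering at crop (280,250). The orange ear's front corner, crop (370,375), is about 11 mm behind the top ear's, so I draw the rod and top card back 11 mm.

servo_tool:
  increments:
    - {"slide": [1.5, -1.3, 0], "dr": [0, 0, 0], "jaw": 1}
    - {"slide": [3, -2.5, 0], "dr": [0, 0, 0], "jaw": 1}
    - {"slide": [4.6, -3.8, 0], "dr": [0, 0, 0], "jaw": 1}
    - {"slide": [6.1, -5.1, 0], "dr": [0, 0, 0], "jaw": 1}
    - {"slide": [7.7, -6.4, 0], "dr": [0, 0, 0], "jaw": 1}
    - {"slide": [8.4, -7.0, 0], "dr": [0, 0, 0], "jaw": 1}
    - {"slide": [8.4, -7.0, 0], "dr": [0, 0, 0], "jaw": 1}

```text
t: 7.85
tool_pos: [0.5235, -0.2112, 0.3889]
orientation: [0.667, 3.07, -0.0]
force: [0.4, -0.0, -1.5]
opening: 0.0139
gripper_force: 30.0
```

```bash
python3 -c "
from h import *
s,R=st(); print(s['tool_pos']+R[:,2]*.291, s['wrist_torque'])"
```

```text
t 7.85 tcp [ 523.54 -211.21  388.86] ytool deg 65.48 ztool [ 1.e-04 -1.e-04 -1.e+00] F [ 0.41 -0.05 -1.49] open 13.9 grip 29.97668445110321 q6 -1.62
[ 0.52356861 -0.21123943  0.09785807] [ 1.22473808e-01 -2.06419356e-01 -1.47391892e-04]
```

servo_tool:
  increments:
    - {"slide": [0, 0, 2], "dr": [0, 0, 0], "jaw": 1}
    - {"slide": [0, 0, 4], "dr": [0, 0, 0], "jaw": 1}
    - {"slide": [0, 0, 6], "dr": [0, 0, 0], "jaw": 1}
    - {"slide": [0, 0, 7.5], "dr": [0, 0, 0], "jaw": 1}
    - {"slide": [0, 0, 9], "dr": [0, 0, 0], "jaw": 1}
    - {"slide": [0, 0, 10], "dr": [0, 0, 0], "jaw": 1}
    - {"slide": [0, 0, 10], "dr": [0, 0, 0], "jaw": 1}

```text
t: 8.55
tool_pos: [0.5237, -0.2111, 0.3785]
orientation: [-0.667, -3.07, -0.0]
force: [0.2, 0.3, -1.6]
opening: 0.0138
gripper_force: 30.0
```

```bash
python3 -c "
from h import *
s,R=st(); print(s['tool_pos']+R[:,2]*.291, s['wrist_torque'])"
```

```text
t 8.55 tcp [ 523.67 -211.14  378.52] ytool deg 65.49 ztool [-2.e-04  1.e-04 -1.e+00] F [ 0.22  0.3  -1.6 ] open 13.8 grip 29.977880716323853 q6 -1.62
[ 0.52360093 -0.21111125  0.08752215] [ 0.04677308 -0.16568719 -0.01668046]
```

servo_tool:
  increments:
    - {"slide": [0, 0, 1], "dr": [0, 0, 0], "jaw": 1}
    - {"slide": [0, 0, 2], "dr": [0, 0, 0], "jaw": 1}
    - {"slide": [0, 0, 3], "dr": [0, 0, 0], "jaw": 1}
    - {"slide": [0, 0, 3], "dr": [0, 0, 0], "jaw": 1}

```text
t: 8.95
tool_pos: [0.5237, -0.2111, 0.3756]
orientation: [-0.667, -3.07, -0.0]
force: [-1.1, 0.4, -0.8]
opening: 0.0137
gripper_force: 30.0
```

```bash
python3 -c "
from h import *
s,R=st(); print(s['tool_pos']+R[:,2]*.291, s['wrist_torque'])"
```

```text
t 8.95 tcp [ 523.67 -211.14  375.58] ytool deg 65.49 ztool [-1.e-04  0.e+00 -1.e+00] F [-1.11  0.38 -0.78] open 13.7 grip 29.978277683258057 q6 -1.62
[ 0.52365142 -0.21112984  0.08457972] [ 0.01675377 -0.17942303 -0.04671501]
```

servo_tool:
  increments:
    - {"slide": [0, 0, 2], "dr": [0, 0, 0], "jaw": 1}
    - {"slide": [0, 0, 4], "dr": [0, 0, 0], "jaw": 1}
    - {"slide": [0, 0, 7], "dr": [0, 0, 0], "jaw": 1}
    - {"slide": [0, 0, 10], "dr": [0, 0, 0], "jaw": 1}
    - {"slide": [0, 0, 13], "dr": [0, 0, 0], "jaw": 1}
    - {"slide": [0, 0, 16], "dr": [0, 0, 0], "jaw": 1}
    - {"slide": [0, 0, 19], "dr": [0, 0, 0], "jaw": 1}
    - {"slide": [0, 0, 21], "dr": [0, 0, 0], "jaw": 1}
    - {"slide": [0, 0, 21], "dr": [0, 0, 0], "jaw": 1}

```text
t: 9.85
tool_pos: [0.5237, -0.2111, 0.3544]
orientation: [-0.667, -3.07, -0.0]
force: [0.6, 0.0, -1.1]
opening: 0.0138
gripper_force: 30.0
```

```bash
python3 -c "
from m import *
s,R=st(); print(s['tool_pos']+R[:,2]*.291, s['wrist_torque'])
im,_=snap('side','side4')
cv2.imwrite('pics/c5.png',cv2.resize(im[215:275,310:370],(600,600),interpolation=cv2.INTER_CUBIC)[...,::-1])
ex=np.array([np.cos(np.radians(15.2)),np.sin(np.radians(15.2)),0]); ey=np.array([-ex[1],ex[0],0])
h=np.array([.5237,-.2111,0])
for z in(.124,.089,.054):
  for y in(-.015,.015):
    for x in(.020,.028,.036):
      c=proj('side',h+ex*x+ey*y+[0,0,z]); print(z,y,x,'crop',np.round((c-[310,215]+.5)*10))
"
```

```text
t 9.85 tcp [ 523.67 -211.14  354.41] ytool deg 65.49 ztool [-2.e-04  1.e-04 -1.e+00] F [ 0.65  0.02 -1.06] open 13.8 grip 29.977844953536987 q6 -1.62
[ 0.52362429 -0.21112167  0.06341394] [ 0.04222374 -0.376826    0.04835097]
0.124 -0.015 0.02 crop [355. 251.]
0.124 -0.015 0.028 crop [381. 237.]
0.124 -0.015 0.036 crop [406. 223.]
0.124 0.015 0.02 crop [271. 191.]
0.124 0.015 0.028 crop [296. 178.]
0.124 0.015 0.036 crop [321. 165.]
0.089 -0.015 0.02 crop [354. 366.]
0.089 -0.015 0.028 crop [379. 352.]
0.089 -0.015 0.036 crop [403. 338.]
0.089 0.015 0.02 crop [271. 306.]
0.089 0.015 0.028 crop [296. 292.]
0.089 0.015 0.036 crop [320. 279.]
0.054 -0.015 0.02 crop [352. 478.]
0.054 -0.015 0.028 crop [377. 463.]
0.054 -0.015 0.036 crop [401. 449.]
0.054 0.015 0.02 crop [271. 417.]
0.054 0.015 0.028 crop [295. 403.]
0.054 0.015 0.036 crop [320. 389.]
```

View pics/c5.png

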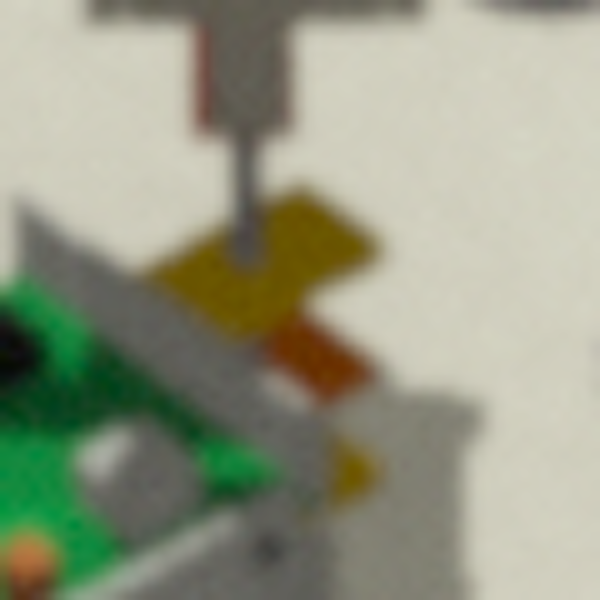

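Top ear corner is at crop (382,245), middle at (378,370) and bottom at (380,472), against predictions of 381, 379 and 377. So the bottom hole is only about 1–2 mm ahead. I shift 1.5 mm and feel down.

servo_tool:
  increments:
    - {"slide": [-1.2, 1, 0], "dr": [0, 0, 0], "jaw": 1}
    - {"slide": [-1.2, 1, 3], "dr": [0, 0, 0], "jaw": 1}
    - {"slide": [-1.2, 1, 6], "dr": [0, 0, 0], "jaw": 1}
    - {"slide": [-1.2, 1, 8], "dr": [0, 0, 0], "jaw": 1}
    - {"slide": [-1.2, 1, 9], "dr": [0, 0, 0], "jaw": 1}
    - {"slide": [-1.2, 1, 10], "dr": [0, 0, 0], "jaw": 1}
    - {"slide": [-1.2, 1, 11], "dr": [0, 0, 0], "jaw": 1}
    - {"slide": [-1.2, 1, 11], "dr": [0, 0, 0], "jaw": 1}

```text
t: 10.7
tool_pos: [0.5252, -0.2107, 0.3436]
orientation: [-0.667, -3.07, -0.0]
force: [-0.2, -0.5, -1.8]
opening: 0.0136
gripper_force: 30.0
```

```bash
python3 -c "
from h import *
s,R=st(); print(s['tool_pos']+R[:,2]*.291, s['wrist_torque'])"
```

```text
t 10.7 tcp [ 525.17 -210.73  343.63] ytool deg 65.49 ztool [-1.e-04  0.e+00 -1.e+00] F [-0.25 -0.52 -1.82] open 13.6 grip 29.97940957546234 q6 -1.62
[ 0.52512482 -0.21071738  0.05262951] [-0.020575   -0.01291325 -0.00689761]
```

servo_tool:
  increments:
    - {"slide": [0, 0, 1], "dr": [0, 0, 0], "jaw": 1}
    - {"slide": [0, 0, 2], "dr": [0, 0, 0], "jaw": 1}
    - {"slide": [0, 0, 3], "dr": [0, 0, 0], "jaw": 1}
    - {"slide": [0, 0, 3], "dr": [0, 0, 0], "jaw": 1}

```text
t: 11.1
tool_pos: [0.5251, -0.2107, 0.3405]
orientation: [-0.667, -3.07, -0.0]
force: [1.0, 0.3, -0.4]
opening: 0.0137
gripper_force: 30.0
```

```bash
python3 -c "
from h import *
s,R=st(); print(s['tool_pos']+R[:,2]*.291, s['wrist_torque'])"
```

```text
t 11.1 tcp [ 525.14 -210.71  340.53] ytool deg 65.49 ztool [-2.e-04  1.e-04 -1.e+00] F [ 1.02  0.28 -0.45] open 13.7 grip 29.979439079761505 q6 -1.62
[ 0.52507704 -0.21067444  0.04952794] [0.01929725 0.00104244 0.02136202]
```

servo_tool:
  increments:
    - {"slide": [0, 0, 2], "dr": [0, 0, 0], "jaw": 1}
    - {"slide": [0, 0, 4], "dr": [0, 0, 0], "jaw": 1}
    - {"slide": [0, 0, 6], "dr": [0, 0, 0], "jaw": 1}
    - {"slide": [0, 0, 9], "dr": [0, 0, 0], "jaw": 1}
    - {"slide": [0, 0, 12], "dr": [0, 0, 0], "jaw": 1}
    - {"slide": [0, 0, 15], "dr": [0, 0, 0], "jaw": 1}
    - {"slide": [0, 0, 18], "dr": [0, 0, 0], "jaw": 1}
    - {"slide": [0, 0, 21], "dr": [0, 0, 0], "jaw": 1}
    - {"slide": [0, 0, 23], "dr": [0, 0, 0], "jaw": 1}
    - {"slide": [0, 0, 24], "dr": [0, 0, 0], "jaw": 1}
    - {"slide": [0, 0, 25], "dr": [0, 0, 0], "jaw": 1}
    - {"slide": [0, 0, 25], "dr": [0, 0, 0], "jaw": 1}

```text
t: 12.3
tool_pos: [0.5252, -0.2107, 0.3157]
orientation: [-0.667, -3.07, -0.0]
force: [0.5, -0.6, -1.0]
opening: 0.0138
gripper_force: 30.0
```

```bash
python3 -c "
from h import *
s,R=st(); print(s['tool_pos']+R[:,2]*.291, s['wrist_torque'])"
```

```text
t 12.3 tcp [ 525.19 -210.74  315.67] ytool deg 65.49 ztool [-0.  0. -1.] F [ 0.46 -0.59 -1.  ] open 13.8 grip 29.979380071163177 q6 -1.62
[ 0.52517327 -0.21073172  0.0246656 ] [0.0187948  0.01155601 0.00687258]
```

servo_tool:
  increments:
    - {"slide": [0, 0, 0.4], "dr": [0, 0, 0], "jaw": 1}
    - {"slide": [0, 0, 0.8], "dr": [0, 0, 0], "jaw": 1}
    - {"slide": [0, 0, 1.2], "dr": [0, 0, 0], "jaw": 1}
    - {"slide": [0, 0, 1.2], "dr": [0, 0, 0], "jaw": 1}

```text
t: 12.7
tool_pos: [0.5252, -0.2108, 0.3147]
orientation: [0.667, 3.07, -0.0]
force: [0.2, 0.7, 0.0]
opening: 0.0138
gripper_force: 30.0
```

```bash
python3 -c "
from h import *
s,R=st(); print(s['tool_pos']+R[:,2]*.291, s['wrist_torque'])"
```

```text
t 12.7 tcp [ 525.24 -210.75  314.71] ytool deg 65.49 ztool [ 2.e-04 -1.e-04 -1.e+00] F [0.18 0.7  0.04] open 13.8 grip 29.980293810367584 q6 -1.62
[ 0.52530748 -0.21078743  0.02371455] [ 0.04584486  0.07848739 -0.02538967]
```

Contact begins, about 1 N more than before. I press 0.5 mm further, then release by opening a little and retract straight up.

servo_tool:
  increments:
    - {"slide": [0, 0, 0.5], "dr": [0, 0, 0], "jaw": 1}
    - {"slide": [0, 0, 0.5], "dr": [0, 0, 0], "jaw": 1}
    - {"slide": [0, 0, 0.5], "dr": [0, 0, 0], "jaw": 0.7}
    - {"slide": [0, 0, 0.5], "dr": [0, 0, 0], "jaw": 0.65}
    - {"slide": [0, 0, 0.5], "dr": [0, 0, 0], "jaw": 0.6}
    - {"slide": [0, 0, 0.5], "dr": [0, 0, 0], "jaw": 0.6}
    - {"slide": [0, 0, 0.5], "dr": [0, 0, 0], "jaw": 0.6}
    - {"slide": [0, 0, 0.5], "dr": [0, 0, 0], "jaw": 0.6}
    - {"slide": [0, 0, -10], "dr": [0, 0, 0], "jaw": 0.6}
    - {"slide": [0, 0, -30], "dr": [0, 0, 0], "jaw": 0.6}
    - {"slide": [0, 0, -60], "dr": [0, 0, 0], "jaw": 0.6}
    - {"slide": [0, 0, -100], "dr": [0, 0, 0], "jaw": 0.6}
    - {"slide": [0, 0, -120], "dr": [0, 0, 0], "jaw": 0.6}
    - {"slide": [0, 0, -120], "dr": [0, 0, 0], "jaw": 0.6}

```text
t: 14.1
tool_pos: [0.5259, -0.211, 0.44]
orientation: [0.665, 3.062, -0.003]
force: [-0.3, -1.4, 0.8]
opening: 0.0371
gripper_force: 0.0
```

```bash
python3 -c "
from m import *
s,R=st()
im,_=snap('side','side5')
f=lambda i,u,v,n:cv2.resize(i[v:v+n,u:u+n],(400,400),interpolation=cv2.INTER_CUBIC)[...,::-1]
cv2.imwrite('pics/c6.png',np.hstack([f(im,300,205,65),f(im,265,145,65)]))
S=cloud('side',325,345,205,240,'5'); m=(S[:,3]>2*S[:,4])&(S[:,3]>2*S[:,5])&(S[:,3]>70); P=S[m]; print(len(P),P[:,:3].min(0),P[:,:3].max(0),P[:,6:].min(0),P[:,6:].max(0))
"
```

```text
t 14.1 tcp [ 525.87 -211.05  439.97] ytool deg 65.49 ztool [ 0.0072 -0.0037 -1.    ] F [-0.25 -1.45  0.82] open 37.1 grip 0.0 q6 -1.62
106 [ 0.51344438 -0.22456449  0.12935748] [ 0.53223602 -0.20712169  0.16553168] [331. 227.] [339. 239.]
```

View pics/c6.png

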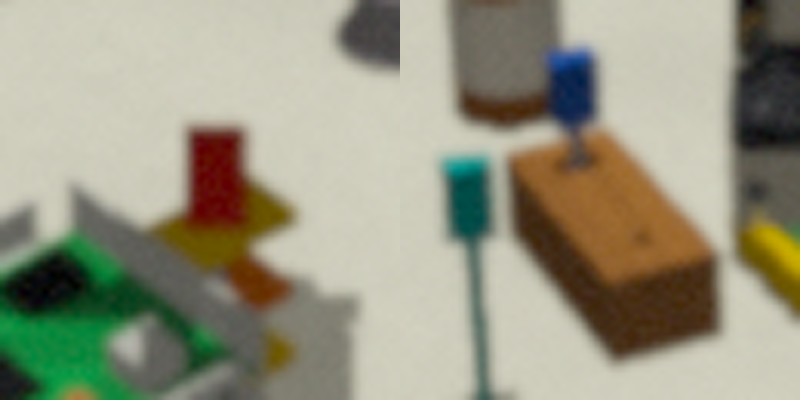

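The red head sits on the top ear at crop (215,225), upright, with its top at z ≈ 0.165 as expected. The blue rod and the turquoise look-alike are undisturbed. I hand in.

```bash
python3 -c "
from plant import *
print(close_job())"
```

```text
the job is handed in; nothing more can be done
None
```

The long red-headed rod is threaded through all three ears with its head flush on the top ear, the gripper has let go and moved clear, and the job was handed in at about 14 s of the 64 s allowed.

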